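# Put the small paint tin away in the steel chest

### The arm

A 6-joint arm with a two-finger parallel gripper is mounted at the origin on the work surface. World frame = base frame: x ahead of the robot, y to its left, z up, the work surface at z = 0. Lengths are in m, angles in rad, forces in N, time in s.
With the tool pointing down it reaches from about 0.325 to 0.9 m from the base axis. Payload 6.1 kg.
Tool frame: the origin (TCP) lies midway between the tips of the shut fingers; the grasp point (between the pads) lies ctrl.grip_depth behind it (ctrl.grip_depth is the distance from the TCP to the grasp point, in m); y points along the fingers, x is the direction in which the jaws open and shut, and the axes are right-handed (so a half turn about y gives the same grasp; the last joint's range is limited). The gripper opens to 85 mm and grips with 20 to 120 N. Pads are 22 mm wide; open, the fingers measure 114 mm over their backs; the gripper's body (76 mm by 85 mm) begins 54 mm behind the grasp point. The pads swing forward as they close: fully open they stand 13 mm farther back than shut.
Start: joints at [-1.296, 0.22, 1.526, -0, 1.395, -0.126], TCP at [0.244, -0.575, 0.231] pointing down, gripper open.
Joint ranges: [-2.98, 2.98], [-0.91, 2.08], [0.09, 2.57], [-1.24, 4.39], [0.2, 2.65], [-2.68, 2.68]. Speed limits (rad/s): [2.57, 2.57, 3.01, 3.14, 3.14, 3.14].

### API

Orientations are given as a unit quaternion [x, y, z, w].
In Python, from bench import ctrl, cams gives the robot as it stands. The module is installed in compiled form; this text tells all that it offers. Calls block until the motion is done:
- ctrl.move_pose(position, orientation): joint-space move of the TCP to a pose.
- ctrl.servo_line(position, orientation=None, feed=0.15, guard=None): straight line of the TCP; orientation=None keeps the orientation; feed is the mean speed in m/s. With guard (N) it stops when the force on the tool has changed by that much, and returns True; else False.
- ctrl.set_joints(angles): joint-space move.
- ctrl.gripper_to(opening, squeeze=None): finger opening in m; squeeze is the grip in N (None keeps the last); returns when the fingers have stopped.
- ctrl.hold(seconds).
- ctrl.solve_ik(position, orientation): joint angles nearest the present ones, or None.
- cams.read_camera(name): name is "scene" or "side" or "wrist"; returns a dict with "frame" (480x640x3 uint8, red, green, blue), "K" (3x3 intrinsics, pixels), "R" (3x3) and "t" (3): a world point X has camera coordinates R X + t. Camera axes: x right, y down, z forward; pixel columns grow to the right and rows downward; lengths in m; the calibration is good to about 2 mm. A picture is of the moment at which its call begins. There is no depth.
A pose or a line that the arm cannot do raises ctrl.PlanningError and nothing moves.
- ctrl.job_done(): hands the job in, once; it reports no verdict.
Readings, each from a call of its own:
- ctrl.get_time(): time.
- ctrl.get_q(): joint angles.
- ctrl.get_qvel(): joint speeds.
- ctrl.get_tau(): joint torques, N m.
- ctrl.get_ee_pos(): TCP position.
- ctrl.get_tcp_rot(): TCP orientation.
- ctrl.get_ft_force(): force on the tool from outside, world axes, zero at the start.
- ctrl.get_moment(): the same for the moment, N m.
- ctrl.get_width(): finger opening in m.
Only numpy, scipy, OpenCV 4.12 (cv2) and the standard library are available. Lean on these libraries where they do the work, as an engineer would, in place of code of your own. Each camera call takes 0.05 s, during which the arm holds its last target.

### The job

Put the small paint tin that is standing on the shelf away in the grey steel chest: raise the lid until the folding stay locks straight and holds it up, stand the tin upright inside, then push the stay's knee to break it and ease the lid down until it is fully shut. Do not let the lid drop, do not knock over the tin in the chest, and leave the big tin, the cup, the scraper and the stirring stick where they are.

Things in the scene. Friction and masses are not known exactly. Their poses are not given: they have to be found in the camera images.
- chest: Fixed grey sheet-steel chest, 180 mm deep (x), 320 wide (y), rim 100 mm above the shelf. Origin: centre of its underside; x points from its front to its hinge side (away from the robot), z up. Walls 4 mm, inner floor 14 mm above the underside. Hinge line along y at x +90, z +100 mm. A folding stay is inside the +y end wall, plane y = +141 mm; its lower arm pivots on the wall at x -20, z +74 mm.
- chest_floor (a point): A free spot on the chest's inner floor for the tin (15 mm in front of the chest's middle, 5 mm to the -y side); axes as the chest's.
- hinge_mid (a point): Middle of the lid's hinge line, 100 mm above the shelf; axes as the chest's (the line runs along its y).
- lid (a joint): Lid angle, rad: 0 shut, grows as the front edge rises, 1.42 held up by the locked stay (the stay stops it at 1.43). The lid is a 185 x 328 mm steel panel with a 14 mm skirt, 0.45 kg. Its hinge is a bit stiff: with the stay broken the lid stays where it is left above 1.0 rad, but let go much lower than that it falls shut.
- lid_handle (a point): Middle of the lid's handle, a round steel bar 12 mm thick, 110 long, parallel to the hinge, held 45 mm in front of the lid's front edge by a leg at each end; 230 mm from the hinge line, 5 mm inside its plane; when shut 95 mm above the shelf, 40 mm of free space behind it. Axes turn with the lid: at angle 0 as the chest's (x towards the hinge, y along the bar). It lifts with about 3 N.
- stay_knee (a joint): Knee angle of the stay, rad: 0 folded (lid shut), 2.89 arms straight, 3.09 at its stop just past straight = locked. A light spring snaps it to locked once the lid is raised to 1.40 or more and let go. Locked, it is broken by pushing the knob 25 to 45 mm towards the hinge and 45 degrees down, with 2 to 4 N: under 22 mm it snaps back, past 50 mm the lid falls.
- knee_knob (a point): Centre of the round black plastic knob on the stay's knee, 18 mm thick, 26 long along the chest's y, standing out from the arms towards the chest's middle, free on its front upper side. Arms: flat bars, 80 mm between pivots. Locked, it is 73 mm in front of the hinge line, 45 mm above the rim, 125 mm to +y of the chest's middle. As it folds it swings about the lower arm's pivot, towards the hinge and down.
- small_tin_mid (a point): Centre (half-way up) of the small closed aluminium paint tin standing on the shelf: 56 mm in diameter, 62 mm high (a low cover on top adds 3 mm), 140 to 260 g; z is its upright axis.
- small_tin: The same small tin; origin at the centre of its underside, z its upright axis.
- stored_tin_mid (a point): Centre of a second tin of just the same size that stands in the chest from the start, in the corner at the hinge side and the -y end.
- big_tin_mid (a point): Centre (half-way up) of the big closed aluminium paint tin on the shelf, 82 mm in diameter, 95 mm high; to be left alone.
- cup_mid (a point): Centre (half-way up) of the white ceramic mixing cup on the shelf, 76 mm in diameter, 80 mm high; to be left alone.
- scraper: Putty scraper lying on the shelf, wooden handle towards its -x end, steel blade towards +x, 206 mm long, 55 wide, 18 high; origin on the underside where the blade meets the handle; to be left alone.
- stick: Blue plastic stirring stick lying on the shelf, 250 x 22 x 5 mm, origin under its middle; to be left alone.
Mind the look-alikes: they are no part of the job. Leave any pink or purple look-alike of the small_tin alone.

How it is judged:
By the outcome, as a careful person would: the job done as asked, in the order asked, and still so for the second after the job is handed in, with the robot touching nothing.
It also fails if it takes over 72 s, if anything falls off the work surface, if the arm or the gripper's body presses on something with over 40 N, if the wrist force passes 120 N, or if a joint passes its speed limit or range.

## Working session

There is one attempt and no reset: what is moved stays moved. The work goes in short steps, each a Python script; the robot and the scene stay as the last script left them, time stands still between calls to the robot, and variables do not carry over. Pictures are saved under pics/ and viewed, and the job is handed in when it is done.

```bash
mkdir -p pics; ls; python3 - <<'E'
from bench import ctrl, cams
import cv2, numpy as np
print(ctrl.get_time(), ctrl.grip_depth, ctrl.get_ee_pos(), ctrl.get_tcp_rot())
for n in ["scene","side","wrist"]:
    r=cams.read_camera(n); cv2.imwrite(f"pics/{n}0.png",r["frame"][:,:,::-1])
    print(n,r["K"].round(1).tolist(),r["R"].round(3).tolist(),r["t"].round(3).tolist(), (-r["R"].T@r["t"]).round(3))
    np.savez(f"pics/{n}0.npz",**r)
E
```

```text
pics
0.0 0.0187 [ 0.24364423 -0.57488039  0.2301984 ] [-0.58905955  0.39100578 -0.38993901  0.58997533]
scene [[553.3, 0.0, 325.0], [0.0, 553.3, 242.8], [0.0, 0.0, 1.0]] [[-0.294, 0.956, 0.004], [0.694, 0.216, -0.687], [-0.657, -0.199, -0.727]] [0.234, -0.301, 1.918] [1.538 0.223 1.187]
side [[513.8, 0.0, 317.0], [0.0, 513.8, 246.3], [0.0, 0.0, 1.0]] [[0.984, -0.178, -0.016], [-0.108, -0.522, -0.846], [0.142, 0.834, -0.533]] [-0.561, 0.099, 1.441] [ 0.358 -1.25   0.843]
wrist [[404.0, 0.0, 319.6], [0.0, 404.0, 234.9], [0.0, 0.0, 1.0]] [[0.39, -0.921, -0.001], [-0.878, -0.372, 0.302], [-0.278, -0.117, -0.953]] [-0.624, -0.039, 0.38] [ 0.315 -0.545  0.373]
```

View pics/scene0.png

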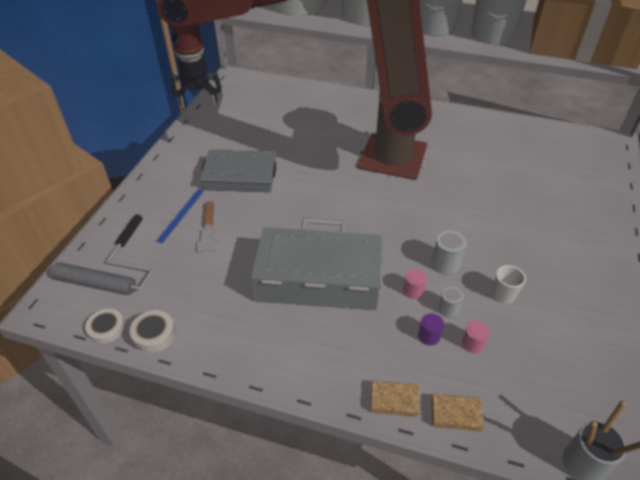

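View pics/side0.png

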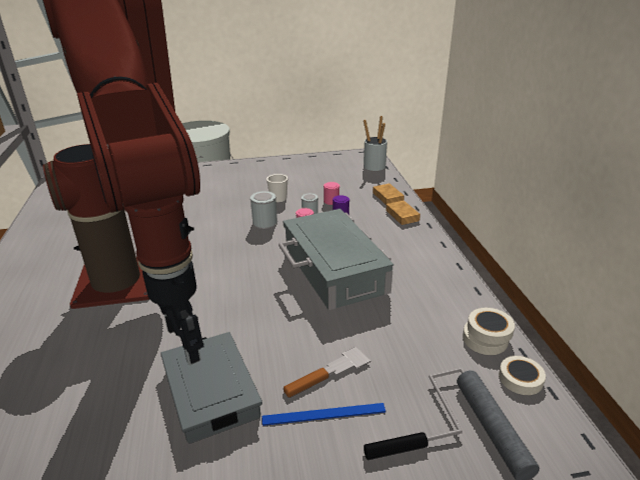

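View pics/wrist0.png

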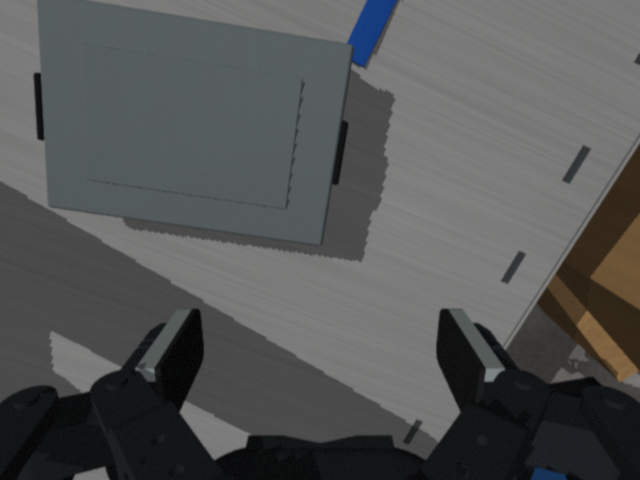

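Candidates for the small tin in the scene view: bare grey tin (452,301), pink ones (415,284) and (475,337), a purple one (431,329), the big tin (449,252) and the cup (508,284). I choose the grey one at (452,301). The chest is the one with the handle at (322,225); the box at (240,170) is a decoy. Next, close crops.

```bash
python3 - <<'E'
import cv2, numpy as np
def crop(n,x0,y0,w,h,s,out):
    im=cv2.imread(f"pics/{n}.png")[y0:y0+h,x0:x0+w]
    im=cv2.resize(im,None,fx=s,fy=s,interpolation=cv2.INTER_CUBIC)
    im=np.clip(im.astype(float)*1.3,0,255).astype(np.uint8)
    for i in range(0,w,20):
        cv2.putText(im,str(x0+i),(i*s,10),0,.35,(0,0,255),1); cv2.line(im,(i*s,12),(i*s,18),(0,0,255),1)
    for j in range(0,h,20):
        cv2.putText(im,str(y0+j),(0,j*s+4),0,.35,(0,0,255),1)
    cv2.imwrite(f"pics/{out}.png",im)
crop("scene0",245,210,150,105,5,"c1")
crop("scene0",390,225,145,130,5,"c2") if False else crop("scene0",395,230,140,120,5,"c2")
crop("side0",240,165,160,150,4,"c3")
crop("side0",240,165,120,80,6,"c4")
E
```

```text
(no output)
```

View pics/c1.png

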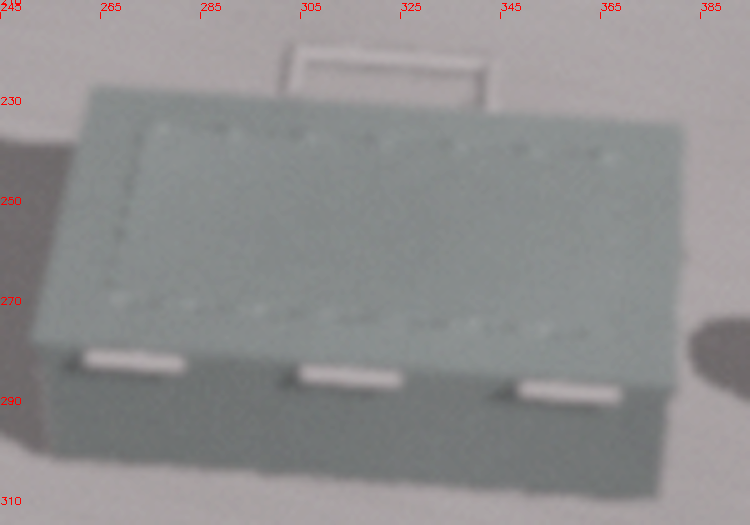

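View pics/c2.png

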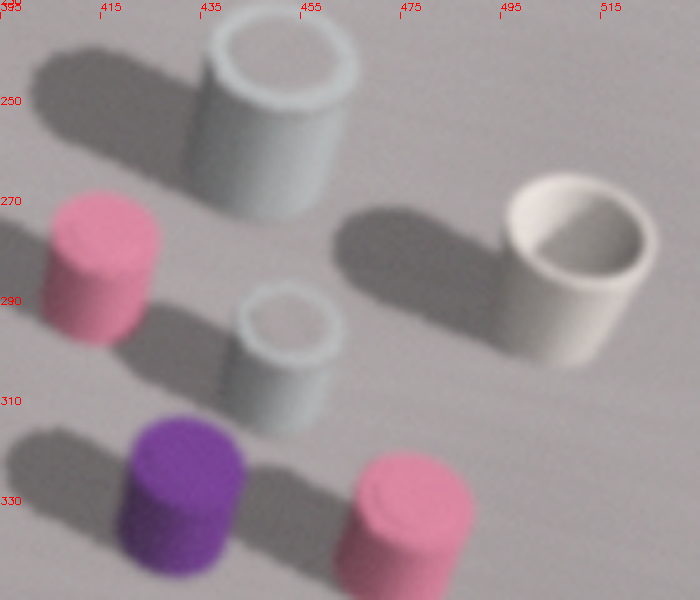

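View pics/c3.png

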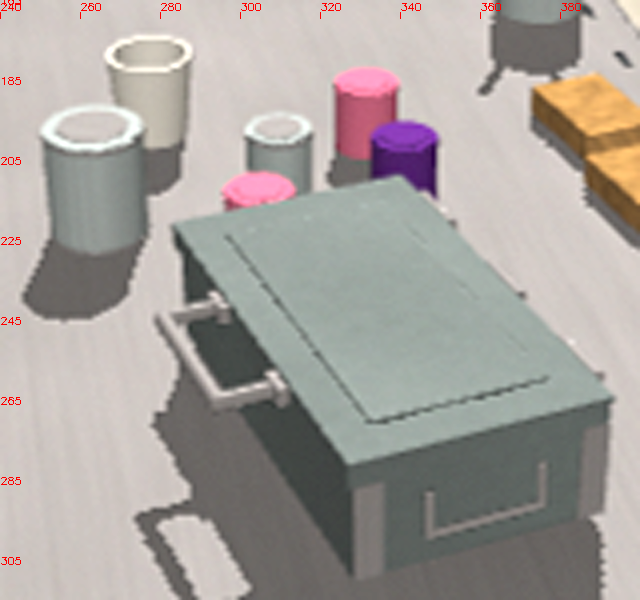

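View pics/c4.png

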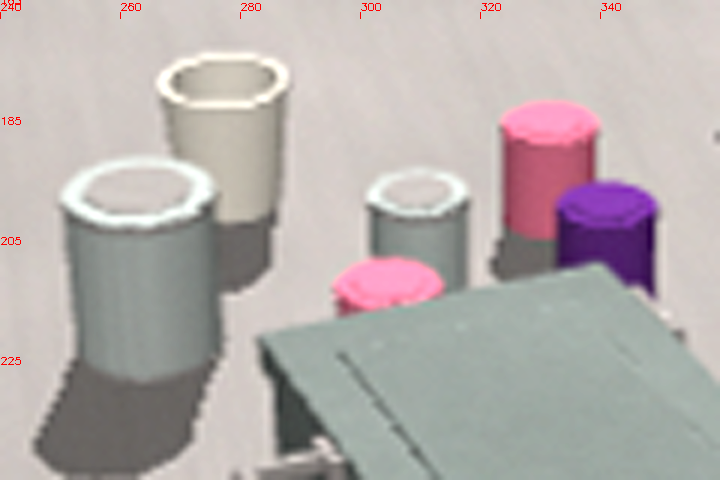

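```bash
cat > h.py <<'E'
import numpy as np, cv2
def P(r): return r["K"]@np.c_[r["R"],r["t"]]
def tri(rs,uvs):
    A=[]
    for r,(u,v) in zip(rs,uvs):
        p=P(r); A+= [u*p[2]-p[0], v*p[2]-p[1]]
    A=np.array(A); A/=np.linalg.norm(A[:,:3],axis=1)[:,None]
    X=np.linalg.lstsq(A[:,:3],-A[:,3],rcond=None)[0]
    e=[np.linalg.norm(proj(r,X)-uv) for r,uv in zip(rs,uvs)]
    return X,max(e)
def proj(r,X):
    q=P(r)@np.r_[X,1]; return q[:2]/q[2]
E
python3 - <<'E'
from h import *
S=dict(np.load("pics/scene0.npz"));D=dict(np.load("pics/side0.npz"))
pts={"lidF-":((263.6,227.2),(327.5,281.3)),"lidF+":((381.6,234.6),(283.8,221.5)),"lidB-":((251.6,278.2),(392.5,264.5)),"lidB+":((380,287.6),(340.5,209.5)),
"h-":((305,220),(294,265.5)),"h+":((342.6,223.2),(280.5,244.8)),
"small":((453,295),(309.7,197)),"pinkA":((416,277),(305,212.2)),"purple":((432.6,322.4),(341.2,199.2)),"pinkB":((477.8,330.6),(331.5,185.3)),"big":((451.6,241),(263.2,197)),"cup":((511,276.4),(277,178.3))}
X={}
for k,v in pts.items():
    x,e=tri([S,D],v); X[k]=x; print(k,x.round(4),round(e,2))
y=(X["lidF+"]+X["lidB+"]-X["lidF-"]-X["lidB-"])/2; print("w",np.linalg.norm(y),"yaw",np.degrees(np.arctan2(-y[0],y[1])))
y=X["h+"]-X["h-"];print("w",np.linalg.norm(y),"yaw",np.degrees(np.arctan2(-y[0],y[1])))
E
```

```text
lidF- [ 0.5518 -0.2534  0.1022] 0.18
lidF+ [0.4834 0.0649 0.1021] 0.48
lidB- [ 0.7295 -0.2153  0.1011] 0.36
lidB+ [0.6632 0.1033 0.101 ] 0.05
h- [ 0.4825 -0.1562  0.0934] 0.28
h+ [ 0.4612 -0.0507  0.0934] 0.32
small [0.5979 0.2842 0.0607] 0.21
pinkA [0.5658 0.1821 0.0601] 0.33
purple [0.6983 0.2481 0.0599] 0.12
pinkB [0.6886 0.3581 0.06  ] 0.53
big [0.4402 0.2521 0.0935] 0.02
cup [0.504  0.4199 0.077 ] 0.46
w 0.3255057571034012 yaw 11.931781670144664
w 0.1076154121827246 yaw 11.418978644047595
```

The crops confirm a bare aluminium tin at (453,295) in scene and (310,197) in side. Its rim measures z = 0.061 (62 mm expected). The lid measures 326 mm wide at z = 0.102 with yaw about 11.9°, and the handle is where the lid fit predicts, within 1 mm. Next is an IK study.

```bash
cat >> h.py <<'E'
from scipy.spatial.transform import Rotation as Ro
YAW=np.radians(11.8)
EX=np.array([np.cos(YAW),np.sin(YAW),0]);EY=np.array([-np.sin(YAW),np.cos(YAW),0]);EZ=np.array([0,0,1.])
CH=np.array([.60698,-.07513,0])+.0025*EX
def C(x,y,z): return CH+x*EX+y*EY+z*EZ      # chest frame -> world
GD=0.0187
def quat(phi,s=1,ex=EX):   # fingers pitched phi below horizontal, jaws in the vertical plane
    y=np.cos(phi)*ex-np.sin(phi)*EZ; x=s*(np.sin(phi)*ex+np.cos(phi)*EZ)
    return Ro.from_matrix(np.c_[x,y,np.cross(x,y)]).as_quat(), y
def handle(th,dx=0): # handle centre world
    r=.23
    return C(.09-r*np.cos(th)-.005*np.sin(th),0,.1+r*np.sin(th)-.005*np.cos(th))
def tcp_handle(th,phi,s=1,back=0):
    q,y=quat(phi,s); return handle(th)+y*(GD-back),q
def qdown(ang,s=1): # pointing down, jaw axis at world angle ang
    x=np.array([np.cos(ang),np.sin(ang),0]); y=-EZ
    return Ro.from_matrix(np.c_[x,y,np.cross(x,y)]).as_quat()
E
python3 - <<'E'
from h import *
from bench import ctrl
print(Ro.from_quat(ctrl.get_tcp_rot()).as_matrix().round(2).tolist())
for s in (1,-1):
  for th in (0,.7,1.42):
    for ph in (0,15,30,45,60,75,90):
        p,q=tcp_handle(th,np.radians(ph),s); 
        j=ctrl.solve_ik(p,q); jb=ctrl.solve_ik(*tcp_handle(th,np.radians(ph),s,.08))
        print(s,th,ph,None if j is None else np.round(j,2), jb is not None)
E
```

```text
[[0.39, -0.0, 0.92], [-0.92, 0.0, 0.39], [-0.0, -1.0, 0.0]]
1 0 0 None False
1 0 15 None False
1 0 30 None False
1 0 45 [-0.8  -0.25  2.52  1.11  0.73 -1.82] False
1 0 60 [-0.63 -0.23  2.38  0.6   0.72 -1.24] True
1 0 75 [-0.49 -0.11  2.21  0.22  0.85 -0.83] True
1 0 90 [-0.38  0.06  2.02 -0.    1.06 -0.58] True
1 0.7 0 None False
1 0.7 15 None False
1 0.7 30 [-0.8  -0.49  2.48  1.22  0.89 -1.71] True
1 0.7 45 [-0.66 -0.46  2.33  0.79  0.87 -1.27] True
1 0.7 60 [-0.53 -0.34  2.16  0.42  0.97 -0.91] True
1 0.7 75 [-0.42 -0.18  1.97  0.17  1.15 -0.67] True
1 0.7 90 [-0.32 -0.    1.78  0.    1.37 -0.53] True
1 1.42 0 [-0.56 -0.04  2.32  2.16  0.99 -2.46] True
1 1.42 15 [-0.54 -0.2   2.27  1.73  0.73 -2.02] True
1 1.42 30 [-0.49 -0.24  2.14  1.13  0.66 -1.43] True
1 1.42 45 [-0.42 -0.19  1.97  0.63  0.78 -0.94] True
1 1.42 60 [-0.34 -0.07  1.77  0.31  1.01 -0.66] True
1 1.42 75 [-0.27  0.09  1.55  0.13  1.27 -0.5 ] True
1 1.42 90 [-0.22  0.27  1.32  0.    1.55 -0.42] True
-1 0 0 [-1.14  0.63  2.46  1.8   1.56  0.06] True
-1 0 15 [-1.09  0.24  2.57  1.74  1.23  0.34] False
-1 0 30 None Fa
[... 159 characters left out ...]
1 0 90 [-0.38  0.06  2.02 -0.    1.06  2.56] True
-1 0.7 0 None False
-1 0.7 15 None False
-1 0.7 30 [-0.8  -0.49  2.48  1.22  0.89  1.43] True
-1 0.7 45 [-0.66 -0.46  2.33  0.79  0.87  1.87] True
-1 0.7 60 [-0.53 -0.34  2.16  0.42  0.97  2.23] True
-1 0.7 75 [-0.42 -0.18  1.97  0.17  1.15  2.47] True
-1 0.7 90 [-0.32 -0.    1.78  0.    1.37  2.61] True
-1 1.42 0 [-0.56 -0.04  2.32  2.16  0.99  0.68] True
-1 1.42 15 [-0.54 -0.2   2.27  1.73  0.73  1.12] True
-1 1.42 30 [-0.49 -0.24  2.14  1.13  0.66  1.71] True
-1 1.42 45 [-0.42 -0.19  1.97  0.63  0.78  2.2 ] True
-1 1.42 60 [-0.34 -0.07  1.77  0.31  1.01  2.48] True
-1 1.42 75 [-0.27  0.09  1.55  0.13  1.27  2.64] True
-1 1.42 90 None False
```

```bash
python3 - <<'E'
from h import *
from bench import ctrl,cams
ph=np.radians(65)
ctrl.gripper_to(.034,squeeze=25)
ctrl.move_pose(*tcp_handle(0,ph,1,.075))
p,q=tcp_handle(0,ph)
print(ctrl.get_time(), ctrl.get_ft_force())
print(ctrl.servo_line(p,q,feed=.12,guard=8), ctrl.get_ee_pos()-p, ctrl.get_ft_force(),ctrl.get_time())
for n in ["side","wrist"]:
    r=cams.read_camera(n); cv2.imwrite(f"pics/{n}1.png",r["frame"][:,:,::-1])
E
```

```text
2.5583 [ 0.15313443 -0.73755785  0.17664373]
False [ 0.00019528 -0.00034996  0.00035081] [0.3058895  0.69187168 0.54100876] 3.3333
```

View pics/side1.png

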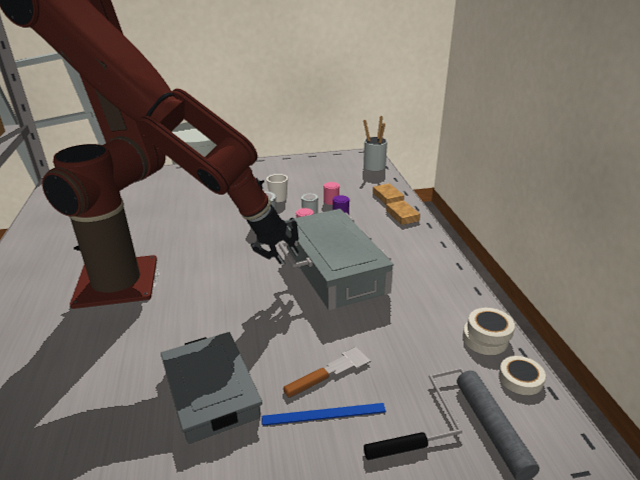

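View pics/wrist1.png

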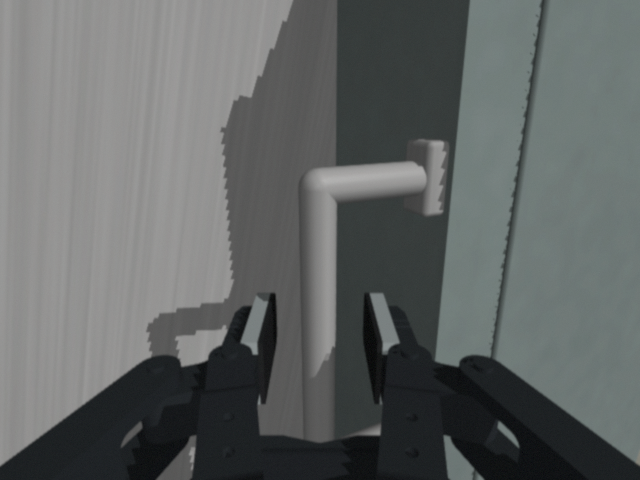

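The bar (column 318) is centred between the pads (about 265 and 378). I'll grip it and raise the lid.

```bash
python3 - <<'E'
from h import *
from bench import ctrl,cams
ctrl.gripper_to(.0,squeeze=25)
print("w",ctrl.get_width(),ctrl.get_ft_force().round(1))
th1=1.415
ths=np.linspace(0,th1,11)[1:]
for th in ths:
    ph=np.radians(65+10*th/th1)
    p,q=tcp_handle(th,ph)
    ctrl.servo_line(p,q,feed=.10)
    f=ctrl.get_ft_force(); print(round(th,2),f.round(1),round(ctrl.get_width(),4),round(ctrl.get_time(),1))
    if np.linalg.norm(f)>30: print("STOP");break
for n in ["scene","side","wrist"]:
    r=cams.read_camera(n); cv2.imwrite(f"pics/{n}2.png",r["frame"][:,:,::-1])
E
```

```text
w 0.011151670546501785 [-5.4 -1.4  4.8]
0.14 [-3.6 -3.  -0.3] 0.0112 4.2
0.28 [-7.6 -5.   0.8] 0.0108 4.7
0.42 [-14.2  -6.5   4.8] 0.0108 5.2
0.57 [-19.6  -5.   10.5] 0.0111 5.7
0.71 [-15.9  -3.2  10.6] 0.011 6.1
0.85 [-9.4 -1.8  9.5] 0.0108 6.6
0.99 [-8.6 -1.  10.1] 0.011 7.1
1.13 [-4.  -0.   8.1] 0.0109 7.5
1.27 [-2.9 -0.3  6.5] 0.0109 8.0
1.42 [0.6 1.  5.5] 0.0108 8.5
```

View pics/side2.png

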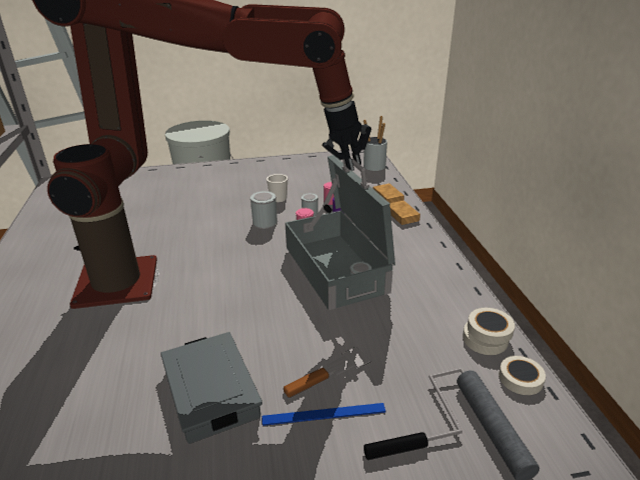

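View pics/wrist2.png

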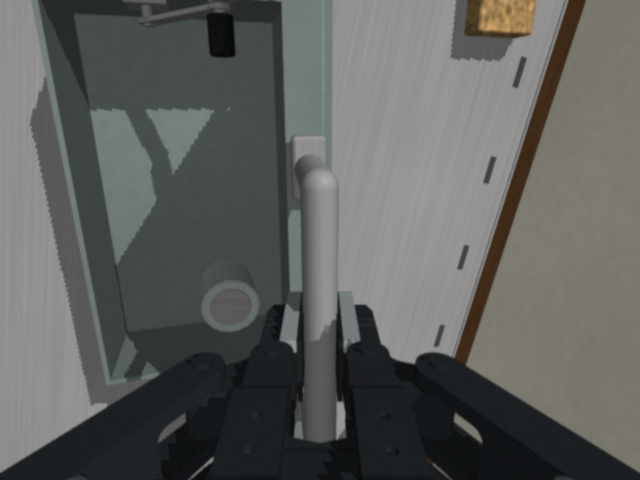

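The lid is up, with the bar still in the pads. The knob shows at (221,35) and the stored tin at (230,300). I'll release and check that the stay locks.

```bash
python3 - <<'E'
from h import *
from bench import ctrl,cams
ctrl.gripper_to(.034)
ctrl.hold(.3)
p,q=tcp_handle(1.415,np.radians(75),1,.08)
ctrl.servo_line(p,q,feed=.15)
print(ctrl.get_time(),ctrl.get_ft_force().round(1))
for n in ["scene","side","wrist"]:
    r=cams.read_camera(n); cv2.imwrite(f"pics/{n}3.png",r["frame"][:,:,::-1]); np.savez(f"pics/{n}3.npz",**r)
    # predictions
    for nm,X in (("handle",handle(1.42)),("knob",C(.017,.125,.145)),("h1.35",handle(1.35))): print(n,nm,proj(r,X).round(1))
E
```

```text
9.9833 [ 0.7 -0.6 -0.8]
scene handle [316.2 206.9]
scene knob [367.  253.6]
scene h1.35 [316.9 203.3]
side handle [353.7 161.7]
side knob [323.3 206.5]
side h1.35 [348.1 163.9]
wrist handle [323.5 259.2]
wrist knob [227.5  47.7]
wrist h1.35 [293.4 259.8]
```

View pics/scene3.png

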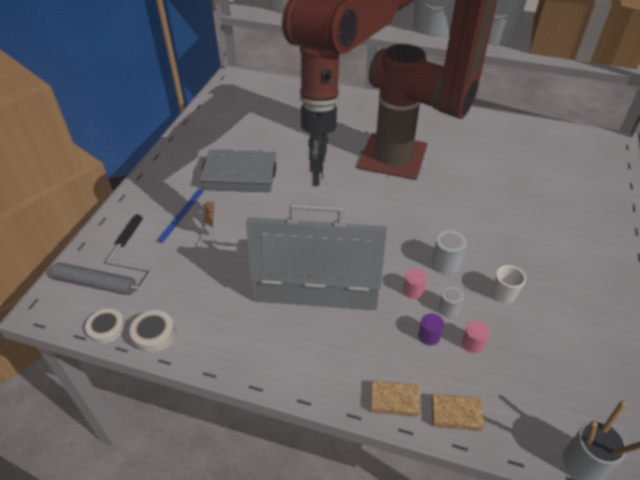

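View pics/wrist3.png

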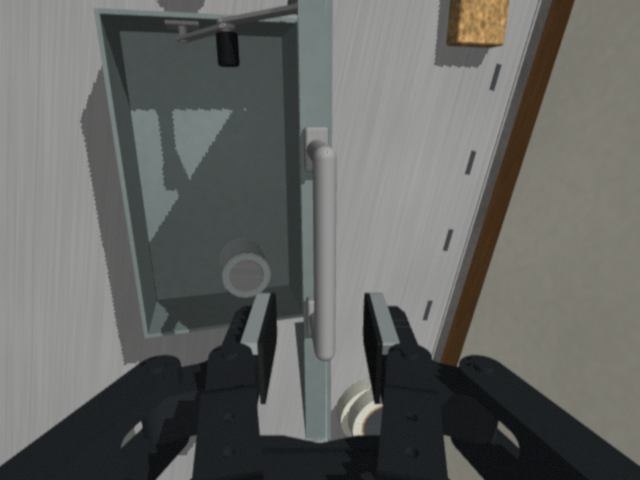

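View pics/side3.png

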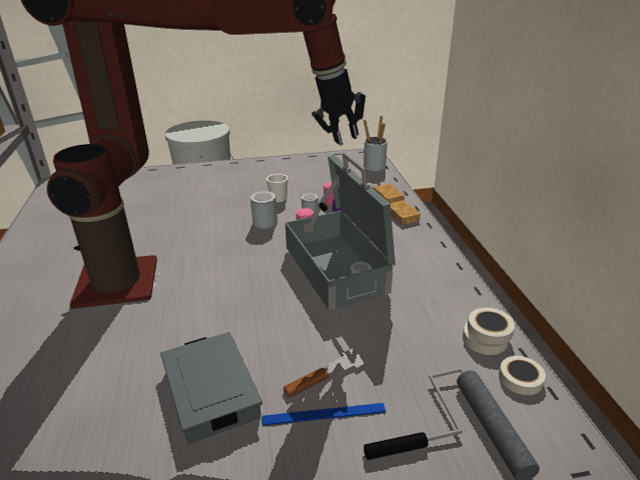

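The stay is locked: handle and knob sit within a pixel or so of their predicted 1.42 rad positions (wrist (324,255) and (228,47)). Now the tin.

```bash
python3 - <<'E'
from h import *
from bench import ctrl
T=np.array([.5979,.2842]); pl=C(-.015,-.005,0)
for a in (101.8,-78.2,120,-60,80,-100):
    q=qdown(np.radians(a))
    for nm,p in (("wp",[.5,.12,.4]),("tin",[*T,.02]),("place",[pl[0],pl[1],.034])):
        j=ctrl.solve_ik(p,q); print(a,nm,None if j is None else np.round(j,2))
print(pl)
E
```

```text
101.8 wp [ 0.08 -0.1   1.55 -0.    1.69 -1.69]
101.8 tin [ 0.32  0.52  1.56 -0.    1.06 -1.45]
101.8 place [-0.27  0.38  1.73 -0.    1.03 -2.05]
-78.2 wp [ 0.08 -0.1   1.55 -0.    1.69  1.45]
-78.2 tin [ 0.32  0.52  1.56 -0.    1.06  1.69]
-78.2 place [-0.27  0.38  1.73 -0.    1.03  1.1 ]
120 wp [ 0.08 -0.1   1.55 -0.    1.69 -2.01]
120 tin [ 0.32  0.52  1.56 -0.    1.06 -1.77]
120 place [-0.27  0.38  1.73 -0.    1.03 -2.36]
-60 wp [ 0.08 -0.1   1.55  0.    1.69  1.13]
-60 tin [0.32 0.52 1.56 0.   1.06 1.37]
-60 place [-0.27  0.38  1.73  0.    1.03  0.78]
80 wp [ 0.08 -0.1   1.55 -0.    1.69 -1.31]
80 tin [ 0.32  0.52  1.56 -0.    1.06 -1.07]
80 place [-0.27  0.38  1.73 -0.    1.03 -1.67]
-100 wp [ 0.08 -0.1   1.55 -0.    1.69  1.83]
-100 tin [ 0.32  0.52  1.56 -0.    1.06  2.07]
-100 place [-0.27  0.38  1.73 -0.    1.03  1.48]
[ 0.59576664 -0.08258054  0.        ]
```

```bash
python3 - <<'E'
from h import *
from bench import ctrl,cams
q=qdown(np.radians(101.8))
ctrl.move_pose([.5,.12,.4],q)
ctrl.gripper_to(.085)
ctrl.move_pose([.5979,.2842,.16],q)
r=cams.read_camera("wrist"); cv2.imwrite("pics/wrist4.png",r["frame"][:,:,::-1]); np.savez("pics/wrist4.npz",**r)
print(ctrl.get_time(),ctrl.get_width(), proj(r,[.5979,.2842,.062]), proj(r,[.5979,.2842,.0]))
E
```

```text
13.0083 0.08506909041735553 [320.1806099  233.48858076] [320.14383734 209.31905689]
```

View pics/wrist4.png

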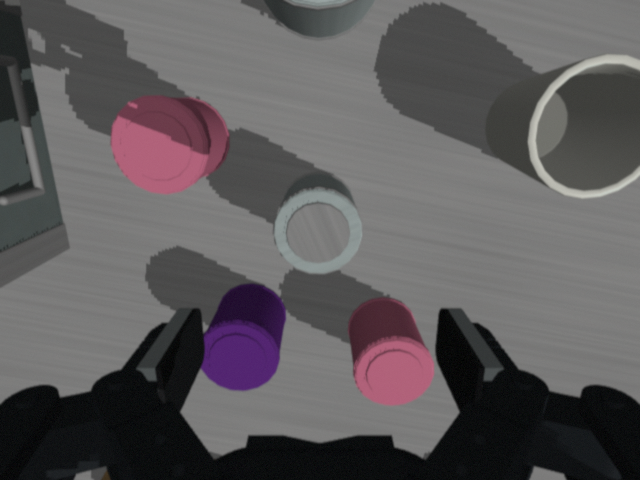

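The grey tin's rim centre is at (318,230), against (320,233.5) predicted, so the offset is about 2 mm. I'll correct for it, then grasp.

```bash
python3 - <<'E'
from h import *
from bench import ctrl,cams
r=dict(np.load("pics/wrist4.npz"))
d=r["R"].T@np.linalg.inv(r["K"])@np.array([318,230,1]); o=-r["R"].T@r["t"]
X=o+d*(.063-o[2])/d[2]; print(X)
S=dict(np.load("pics/scene0.npz"));D=dict(np.load("pics/side0.npz"))
print(tri([S,D,r],[(453,295),(309.7,197),(318,230)]))
xy=(X[:2]+np.array([.5979,.2842]))/2
q=qdown(np.radians(101.8))
print(ctrl.servo_line([*xy,.02],q,feed=.15,guard=10), ctrl.get_ee_pos(), ctrl.get_ft_force().round(1))
ctrl.gripper_to(0.03,squeeze=35)
print("w",ctrl.get_width(),ctrl.get_ft_force().round(1),ctrl.get_time())
np.save("xy.npy",xy)
r=cams.read_camera("side"); cv2.imwrite("pics/side5.png",r["frame"][:,:,::-1])
E
```

```text
[0.59562686 0.28233221 0.063     ]
(array([0.59729764, 0.28347166, 0.06046408]), np.float64(2.062306079451584))
False [0.59779969 0.28359397 0.02135237] [ 0.9  0.1 -0.5]
w 0.05440615316952758 [-1.3 -0.5  5.3] 14.4833
```

View pics/side5.png

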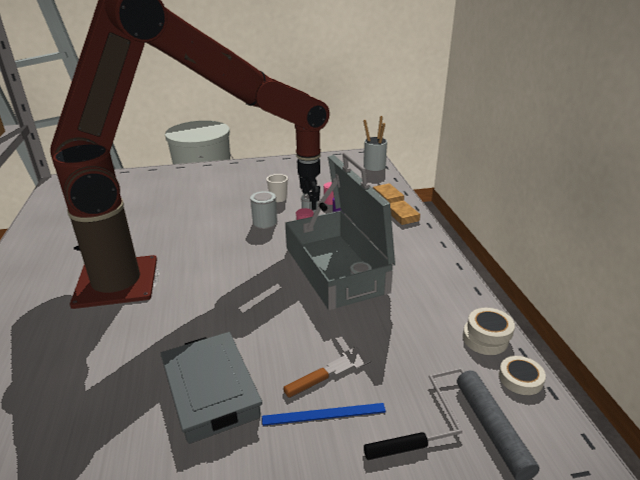

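Width is 54.4 mm with a solid grip; the bar read 1 mm under too. I'll carry the tin around the front of the chest and lower it in.

```bash
python3 - <<'E'
from h import *
from bench import ctrl,cams
q=qdown(np.radians(101.8)); xy=np.load("xy.npy"); pl=C(-.015,-.005,0)
ctrl.servo_line([*xy,.24],q,feed=.2)
print(ctrl.get_ft_force().round(1),ctrl.get_width())
ctrl.move_pose([.49,.03,.27],q)
ctrl.move_pose([pl[0],pl[1],.20],q)
r=cams.read_camera("wrist"); cv2.imwrite("pics/wrist6.png",r["frame"][:,:,::-1])
r=cams.read_camera("side"); cv2.imwrite("pics/side6.png",r["frame"][:,:,::-1])
print(ctrl.get_time(),ctrl.get_ee_pos(),ctrl.get_width())
E
```

```text
[ 0.3  0.7 -3.3] 0.05456756597950815
17.675 [ 0.59604611 -0.08119411  0.20081374] 0.054294126951026096
```

View pics/wrist6.png

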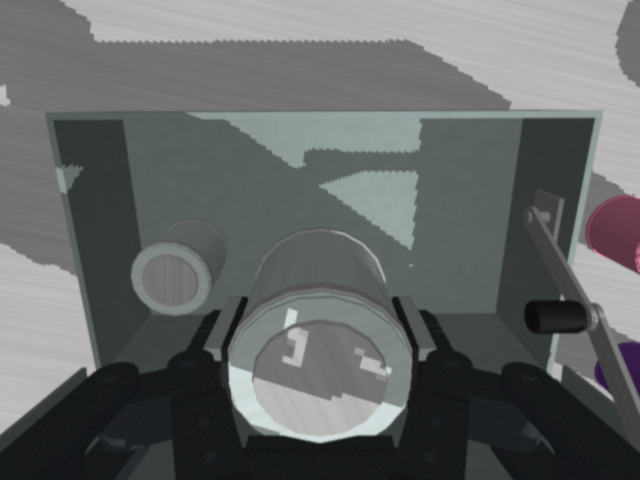

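View pics/side6.png

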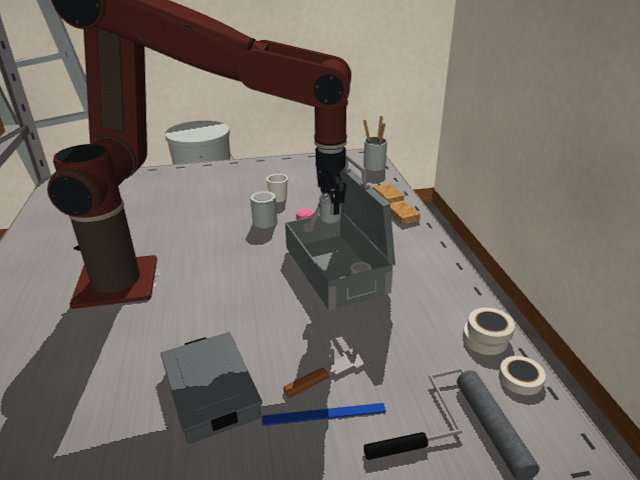

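```bash
python3 - <<'E'
from h import *
D=dict(np.load("pics/side3.npz"))
for z in (.2,.3,.4,.45,.5,.55,.6):
    X=np.array([.596,-.081,z]); print(z,proj(D,X).round(0),proj(D,X+.05*EX).round(0))
print(proj(D,handle(1.42)))
E
python3 -c "
import cv2
im=cv2.imread('pics/side6.png')[40:240,260:420];cv2.imwrite('pics/c6.png',cv2.resize(im,None,fx=3.5,fy=3,interpolation=2))"
```

```text
0.2 [331. 211.] [348. 208.]
0.3 [331. 176.] [349. 173.]
0.4 [331. 138.] [349. 135.]
0.45 [331. 118.] [350. 115.]
0.5 [331.  97.] [350.  94.]
0.55 [331.  75.] [351.  72.]
0.6 [331.  52.] [351.  50.]
[353.7301645 161.6952123]
```

View pics/c6.png

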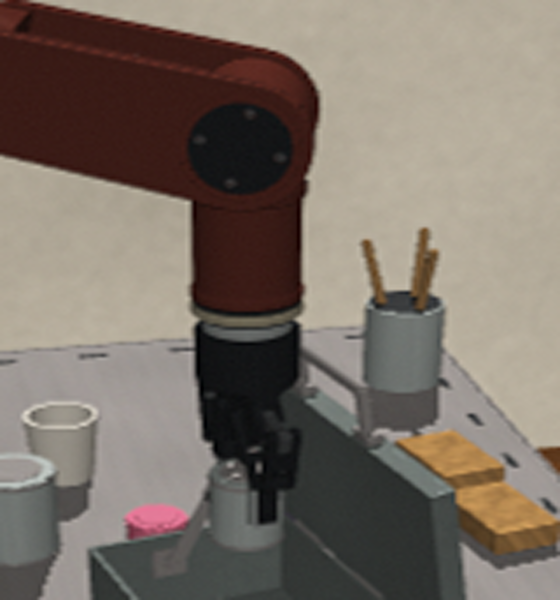

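The wrist joint, about 50 mm in radius, will pass some 10 mm in front of the handle bar. I'll place the tin 5 mm further forward (x −20) for more margin.

```bash
python3 - <<'E'
from h import *
from bench import ctrl,cams
q=qdown(np.radians(101.8)); pl=C(-.020,-.005,0)
ctrl.servo_line([pl[0],pl[1],.20],q,feed=.1)
ctrl.servo_line([pl[0],pl[1],.05],q,feed=.15,guard=12)
print(ctrl.get_ee_pos(),ctrl.get_ft_force().round(1))
g=ctrl.servo_line([pl[0],pl[1],.0325],q,feed=.03,guard=4)
print(g,ctrl.get_ee_pos(),ctrl.get_ft_force().round(1),ctrl.get_time())
r=cams.read_camera("side"); cv2.imwrite("pics/side7.png",r["frame"][:,:,::-1])
im=r["frame"][100:340,240:440,::-1];cv2.imwrite('pics/c7.png',cv2.resize(im,None,fx=3,fy=2.5,interpolation=2))
r=cams.read_camera("wrist"); cv2.imwrite("pics/wrist7.png",r["frame"][:,:,::-1])
E
```

```text
[ 0.59186391 -0.08387458  0.05120541] [ 0.  -0.3 -2.1]
True [ 0.59086423 -0.08375376  0.03531091] [-0.1 -0.1  3.2] 19.575
```

View pics/c7.png

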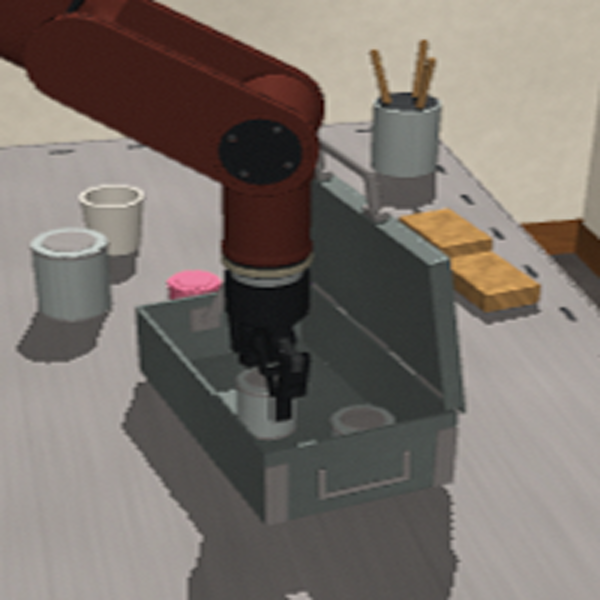

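View pics/wrist7.png

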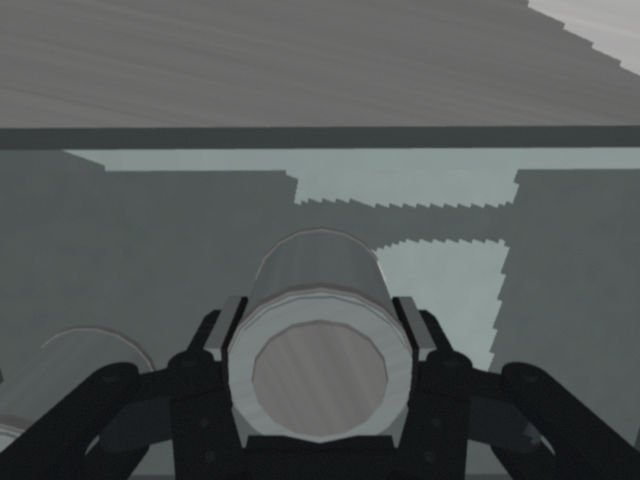

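Floor contact came at z = 0.0353, as predicted, and the tin is upright. I'll release, back out and prepare the knob push.

```bash
cat >> h.py <<'E'
U=np.array([np.cos(np.pi/4),-np.sin(np.pi/4)])
def knee(d): # knee centre (chest x,z) after chord d
    a=np.arctan2(37,71)+2*np.arcsin(d/2/.080); return np.array([-.020+.080*np.sin(a),.074+.080*np.cos(a)])
def tipK(d,back=0,yk=.121):
    k=knee(d)-U*(.009+back); return C(k[0],yk,k[1])
E
python3 - <<'E'
from h import *
from bench import ctrl,cams
q=qdown(np.radians(101.8)); pl=C(-.020,-.005,0)
ctrl.gripper_to(.078)
print(ctrl.get_width())
ctrl.servo_line([pl[0],pl[1],.17],q,feed=.15,guard=8)
q2,_=quat(np.radians(45),1)
for s in (1,-1):
  q2,_=quat(np.radians(45),s)
  for p in (tipK(0,.08),tipK(0,.03),tipK(0),tipK(.036)):
    j=ctrl.solve_ik(p,q2); print(s,p.round(3),None if j is None else np.round(j,2))
print(ctrl.get_time(), ctrl.get_q().round(2),ctrl.get_ft_force().round(1))
r=cams.read_camera("wrist"); cv2.imwrite("pics/wrist8.png",r["frame"][:,:,::-1])
E
```

```text
0.07818690848323036
1 [0.54  0.034 0.208] [-0.3  -0.52  2.41  0.63  0.62 -0.91]
1 [0.574 0.042 0.173] [-0.25 -0.33  2.36  0.73  0.49 -1.  ]
1 [0.595 0.046 0.151] [-0.22 -0.22  2.32  0.82  0.42 -1.08]
1 [0.622 0.052 0.128] [-0.19 -0.09  2.27  0.93  0.35 -1.19]
-1 [0.54  0.034 0.208] [-0.3  -0.52  2.41  0.63  0.62  2.23]
-1 [0.574 0.042 0.173] [-0.25 -0.33  2.36  0.73  0.49  2.14]
-1 [0.595 0.046 0.151] [-0.22 -0.22  2.32  0.82  0.42  2.06]
-1 [0.622 0.052 0.128] [-0.19 -0.09  2.27  0.93  0.35  1.95]
21.0833 [-0.27  0.2   1.67  0.    1.27 -2.05] [-0.2 -0.5  0.7]
```

View pics/wrist8.png

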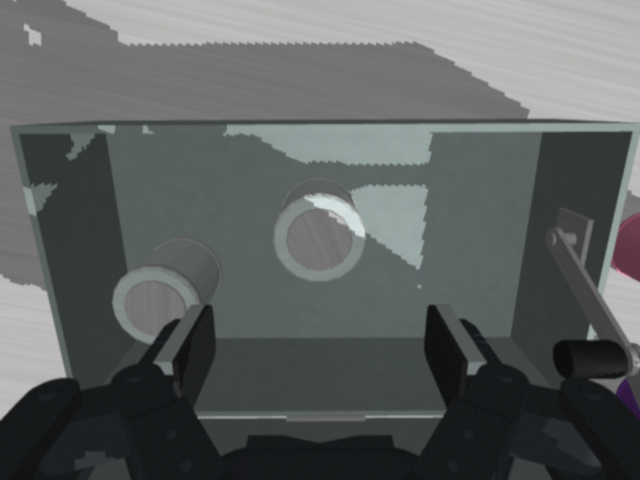

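The tin stands upright at (320,235), the stored tin is untouched and the knob is at (592,360). Moving to a pre-push pose and looking.

```bash
python3 - <<'E'
from h import *
from bench import ctrl,cams
pl=C(-.020,-.005,0)
ctrl.servo_line([pl[0]-.03,pl[1],.24],feed=.2)
q2,_=quat(np.radians(45),1)
ctrl.move_pose(tipK(0,.08),q2)
ctrl.gripper_to(0)
ctrl.servo_line(tipK(0,.02),q2,feed=.15,guard=6)
print(ctrl.get_time(),(ctrl.get_ee_pos()-tipK(0,.02)).round(4),ctrl.get_ft_force().round(1))
r=cams.read_camera("wrist"); cv2.imwrite("pics/wrist9.png",r["frame"][:,:,::-1]); print(proj(r,C(.017,.125,.145)))
r=cams.read_camera("side"); im=r["frame"][100:340,240:440,::-1];cv2.imwrite('pics/c9.png',cv2.resize(im,None,fx=3,fy=2.5,interpolation=2))
E
```

```text
24.0 [-0.0003  0.0002 -0.0003] [0.1 0.6 1. ]
[320.0861191  274.90193492]
```

View pics/wrist9.png

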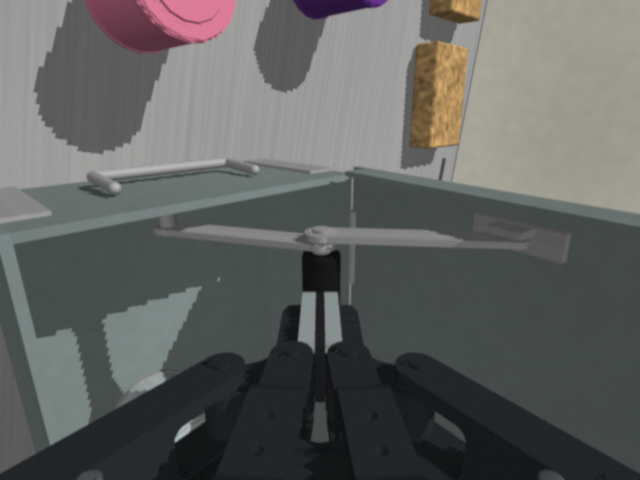

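View pics/c9.png

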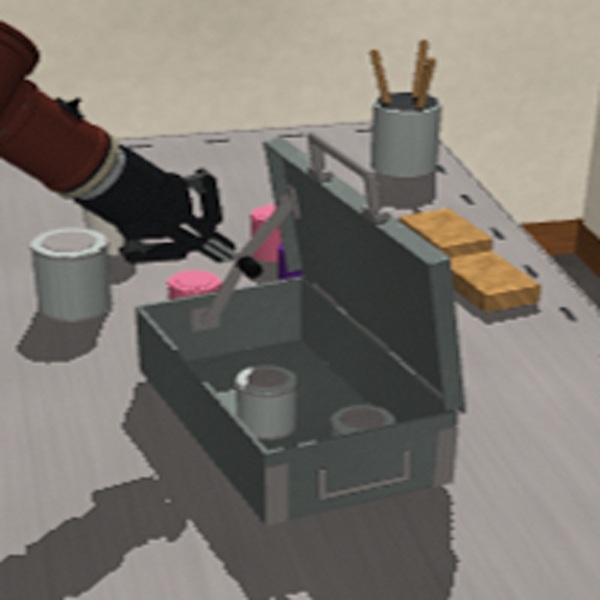

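The closed tips line up with the knob (both at column 320). Pushing along the knee's arc to 36 mm.

```bash
python3 - <<'E'
from h import *
from bench import ctrl,cams
q2,_=quat(np.radians(45),1)
ctrl.servo_line(tipK(0,.002),q2,feed=.06,guard=8)
print(ctrl.get_ft_force().round(1))
for d in (.009,.018,.027,.036):
    g=ctrl.servo_line(tipK(d),q2,feed=.05,guard=12)
    print(d,g,(ctrl.get_ee_pos()-tipK(d)).round(4),ctrl.get_ft_force().round(1),ctrl.get_time())
    if g: break
r=cams.read_camera("wrist"); cv2.imwrite("pics/wrist10.png",r["frame"][:,:,::-1])
r=cams.read_camera("side"); im=r["frame"][100:340,240:440,::-1];cv2.imwrite('pics/c10.png',cv2.resize(im,None,fx=3,fy=2.5,interpolation=2))
E
```

```text
[-0.2  0.5  0.1]
0.009 False [ 0.0002 -0.0001  0.0002] [-0.5 -0.2  1.2] 24.9167
0.018 False [-0.0002  0.0001 -0.0004] [-0.9  1.1  1. ] 25.25
0.027 False [-0.0004  0.0002 -0.0008] [ 0.9 -0.8 -0.4] 25.5833
0.036 False [-0.0004  0.0001 -0.0005] [-0.3  0.7 -0. ] 25.9167
```

View pics/wrist10.png

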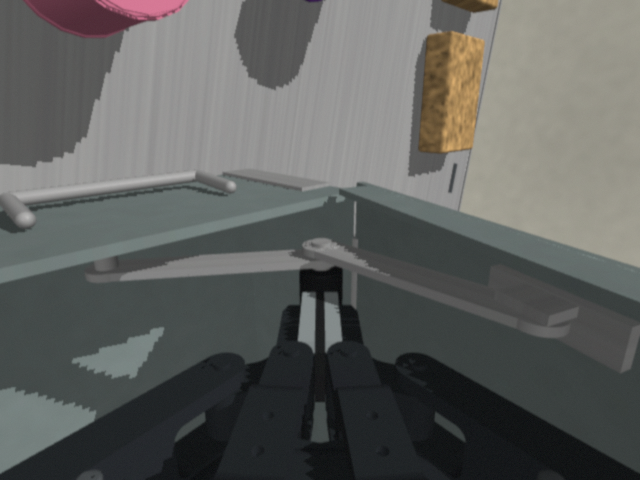

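View pics/c10.png

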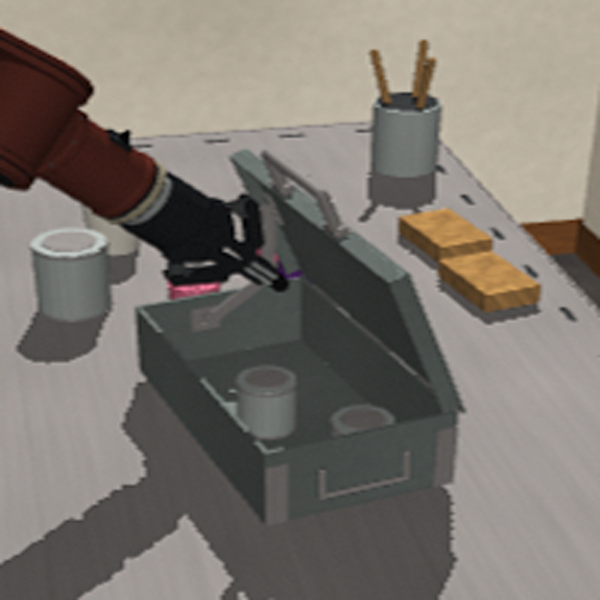

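The stay is broken and the lid has come down a little, to roughly 1.2 rad. I'll withdraw and measure its angle.

```bash
python3 - <<'E'
from h import *
from bench import ctrl,cams
q2,_=quat(np.radians(45),1)
g=ctrl.servo_line(tipK(.036,.10),q2,feed=.2,guard=8)
print(g,ctrl.get_ee_pos().round(3),ctrl.get_time())
for n in ["scene","side"]:
    r=cams.read_camera(n); np.savez(f"pics/{n}11.npz",**r)
    for th in (1.0,1.1,1.2,1.3): print(n,th,proj(r,handle(th)-.055*EY).round(1),proj(r,handle(th)+.055*EY).round(1))
    if n=="side": a=(100,320,230,410)
    else: a=(170,320,230,400)
    im=r["frame"][a[0]:a[1],a[2]:a[3],::-1]; im=cv2.resize(im,None,fx=4 if n=="scene" else 4.4,fy=4 if n=="scene" else 4.4 if False else 4,interpolation=2) if False else cv2.resize(im,None,fx=4,fy=4,interpolation=2)[:600]
    cv2.imwrite(f"pics/{n}11c.png",im)
E
```

```text
False [0.553 0.037 0.199] 26.6667
scene 1.0 [297.6 191.4] [342.6 194.4]
scene 1.1 [296.5 193.1] [342.2 196.1]
scene 1.2 [295.2 195.8] [341.6 198.8]
scene 1.3 [293.9 199.5] [341.1 202.6]
side 1.0 [330.2 189.4] [313.5 172.4]
side 1.1 [337.6 183.5] [320.4 167. ]
side 1.2 [345.4 178.4] [327.7 162.2]
side 1.3 [353.4 174. ] [335.3 158.1]
```

View pics/side11c.png

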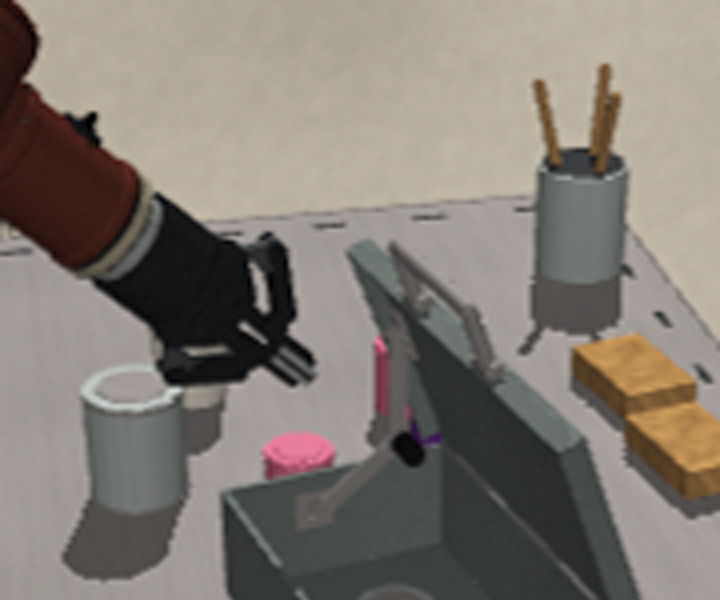

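View pics/scene11c.png

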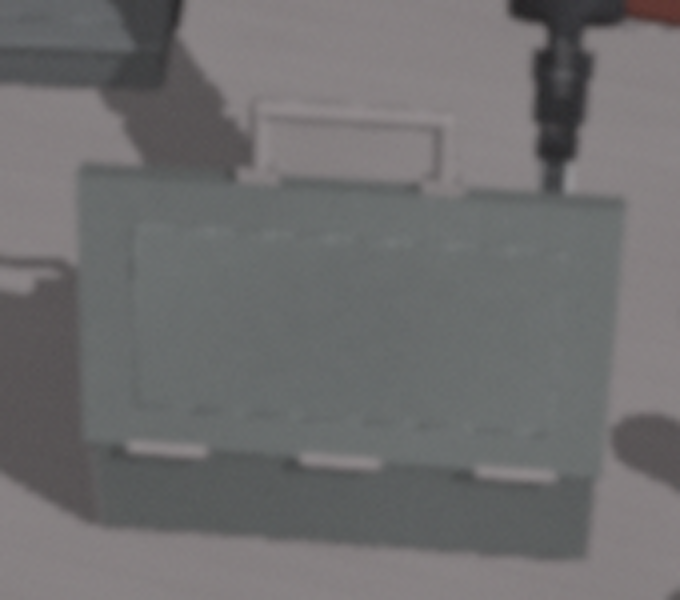

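The bar is at side (328,162)–(349,176) and scene (294,196)–(342,200), so the lid stands at about 1.21 rad. Approaching the handle from above.

```bash
python3 - <<'E'
from h import *
from bench import ctrl,cams
TH=1.21; f=lambda th:np.radians(65+10*th/1.415)
q,_=quat(np.radians(60))
ctrl.servo_line([.50,-.02,.42],q,feed=.25)
ctrl.gripper_to(.040)
ctrl.move_pose(*tcp_handle(TH,f(TH),1,.09))
r=cams.read_camera("wrist"); cv2.imwrite("pics/wrist12.png",r["frame"][:,:,::-1])
for th in (1.15,1.21,1.27): print(th,proj(r,handle(th)-.055*EY).round(0),proj(r,handle(th)+.055*EY).round(0))
print(ctrl.get_time())
E
```

```text
1.15 [297. 336.] [294. 152.]
1.21 [320. 338.] [320. 152.]
1.27 [343. 339.] [346. 153.]
28.9583
```

View pics/wrist12.png

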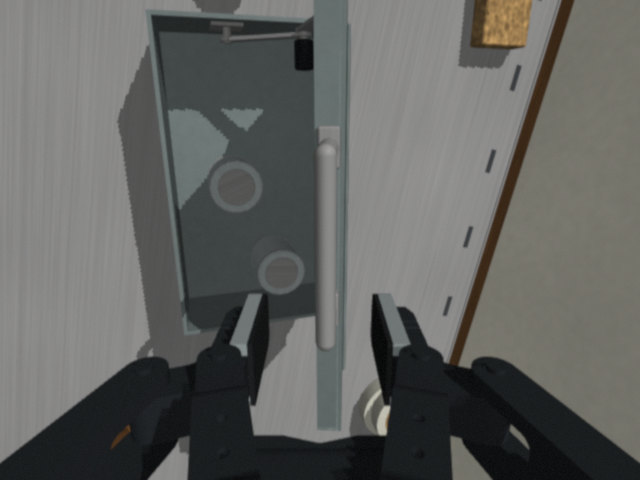

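The bar is at column 326, so the lid is at about 1.224 rad. Both tins are upright at (237,187) and (280,272). I'll grip and ease the lid down.

```bash
python3 - <<'E'
from h import *
from bench import ctrl,cams
TH=1.224; f=lambda th:np.radians(65+10*th/1.415)
print(ctrl.servo_line(*tcp_handle(TH,f(TH)),feed=.12,guard=6),ctrl.get_ft_force().round(1))
ctrl.gripper_to(0,squeeze=25)
print("w",ctrl.get_width(),ctrl.get_ft_force().round(1))
for th in np.linspace(TH,0.06,10)[1:]:
    ctrl.servo_line(*tcp_handle(th,f(th)),feed=.09)
    F=ctrl.get_ft_force(); print(round(th,2),F.round(1),round(ctrl.get_width(),4),round(ctrl.get_time(),1))
    if np.linalg.norm(F)>30: print("STOP");break
r=cams.read_camera("side"); cv2.imwrite("pics/side13.png",r["frame"][:,:,::-1])
E
```

```text
False [ 0.5 -0.3  1. ]
w 0.011087436464214695 [-3.  -0.4  4.4]
1.09 [-3.3 -2.1  4.8] 0.0109 30.7
0.97 [-0.6 -3.6  2.2] 0.011 31.2
0.84 [ 0.8 -4.3 -1.4] 0.0112 31.6
0.71 [ 1.8 -5.2 -2. ] 0.0108 32.1
0.58 [ 3.7 -4.1 -2.7] 0.0111 32.6
0.45 [ 5.6 -5.3 -4.2] 0.0111 33.1
0.32 [ 5.7 -4.6 -2.7] 0.0105 33.5
0.19 [ 6.2 -2.5 -2.3] 0.0109 34.0
0.06 [ 4.9 -2.8 -2.1] 0.0107 34.5
```

View pics/side13.png

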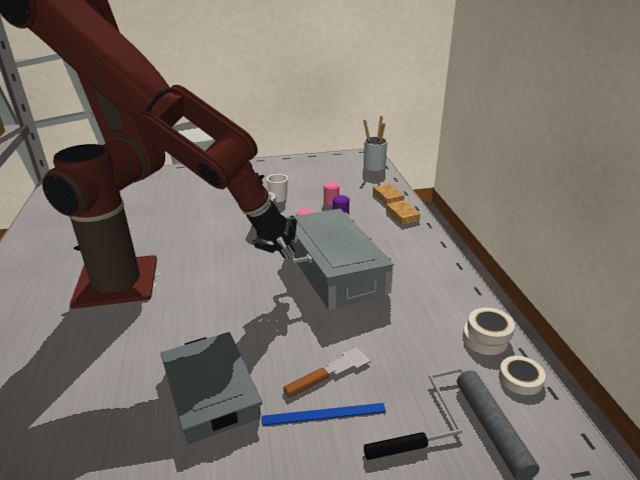

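```bash
python3 - <<'E'
from h import *
from bench import ctrl,cams
f=lambda th:np.radians(65+10*th/1.415)
for th in (.03,.012,0,-.006,-.012):
    g=ctrl.servo_line(*tcp_handle(th,np.radians(65)),feed=.04,guard=9)
    print(th,g,ctrl.get_ft_force().round(1),ctrl.get_ee_pos().round(4))
    if g: break
ctrl.gripper_to(.034); ctrl.hold(.2)
print(ctrl.get_ft_force().round(1))
ctrl.servo_line(tcp_handle(0,np.radians(65),1,.09)[0],feed=.15)
print(ctrl.get_time())
for n in ["side","scene","wrist"]:
    r=cams.read_camera(n); cv2.imwrite(f"pics/{n}14.png",r["frame"][:,:,::-1]); np.savez(f"pics/{n}14.npz",**r)
E
```

```text
0.03 False [ 5.6 -1.2 -3. ] [ 0.4801 -0.1015  0.0841]
0.012 False [ 5.5 -1.9 -1.8] [ 0.4801 -0.1016  0.0799]
0 False [-1.7 -0.6  6.9] [ 0.4802 -0.1015  0.0779]
-0.006 False [-10.8   0.5  17.6] [ 0.4805 -0.1016  0.0774]
-0.012 False [-16.6   1.7  26.4] [ 0.4808 -0.1017  0.0769]
[-0.8 -0.  -0.9]
37.1833
```

View pics/side14.png

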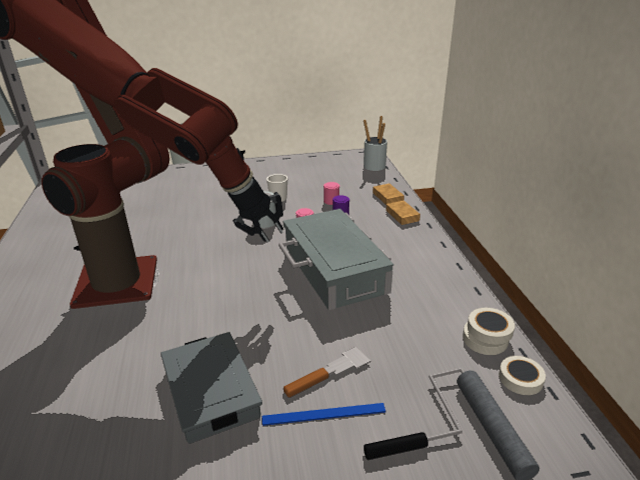

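View pics/wrist14.png

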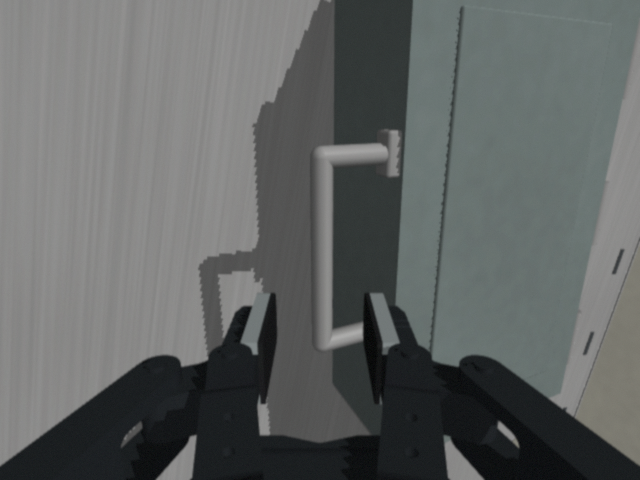

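View pics/scene14.png

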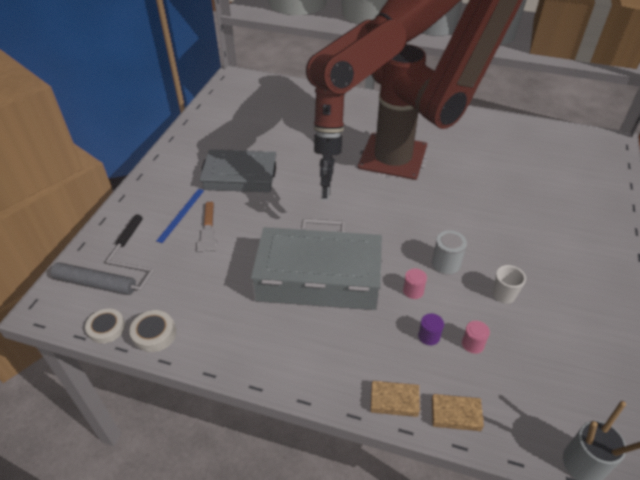

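The lid looks shut. I'll compare its edges with the first pictures before handing in.

```bash
python3 - <<'E'
import cv2,numpy as np
for n,(x,y,w,h) in (("side",(278,205,120,105)),("scene",(245,212,140,100))):
    a=cv2.imread(f"pics/{n}0.png",0)[y:y+h,x:x+w].astype(np.float32);b=cv2.imread(f"pics/{n}14.png",0)[y:y+h,x:x+w].astype(np.float32)
    print(n,cv2.phaseCorrelate(a,b,cv2.createHanningWindow((w,h),cv2.CV_32F)),np.abs(a-b).mean(),(np.abs(a-b)>25).sum())
a=cv2.imread("pics/scene0.png").astype(int);b=cv2.imread("pics/scene14.png").astype(int)
d=(np.abs(a-b).max(2)>30)
for nm,(x0,y0,x1,y1) in {"big":(430,228,470,275),"cup":(490,262,528,304),"scr":(190,198,222,255),"stick":(155,188,206,244),"pA":(402,268,430,300),"pur":(417,313,446,346),"pB":(461,320,491,353)}.items(): print(nm,d[y0:y1,x0:x1].sum())
from bench import ctrl
ctrl.job_done(); print(ctrl.get_time())
E
```

```text
side ((-0.05107547409316737, 0.052719199163796304), 0.9430231614613239) 3.5660317 209
scene ((0.05149437865584616, 0.08020792725935877), 1.0889919175042047) 3.0203571 53
big 0
cup 0
scr 0
stick 0
pA 82
pur 14
pB 0
the job is handed in; nothing more can be done
the job is handed in; nothing more can be done
```

The small tin is in the chest and the lid is shut. I handed the job in at about 37 s of the 72 s allowed. I raised the lid until the stay locked and stood the tin inside. I then pushed the knob 36 mm to break the stay and lowered the lid by its handle all the way down.

**Last checks:**
- **Lid:** its position in the scene and side views matches the first pictures to within 0.1 px.
- **Tins in the chest:** both stood upright in the last view before the lid came down. I could not see them once it was shut.
- **Things to leave alone:** no picture change at the big tin, cup, scraper, stick or far pink tin. The pink and purple tins next to the small tin's old place show 82 and 14 changed pixels. I put that down to the small tin and its shadow being gone, but did not check it further.

**What differed from plan:**
- **Placing:** I put the tin 5 mm further forward than the named spot, so the wrist would clear the lid handle.
- **Tin position:** the wrist camera disagreed with the scene and side cameras by about 2 mm, so I grasped at the average.
- **Lid shutting:** the last press reached about 31 N at the wrist, more than the 9 N I meant to stop at; the guard never tripped, probably because each short step restarted it.

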